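Hold the slip tester's plane at the set mark

TASK

Get the slip tester ready to check this card: with its plane still down, push the peak pointer by its finger knob back onto its zero stop. Then lift the plane smoothly by its end handle, without shaking the steel sled off its pencil outline, until the plane's pointer stands at the clip on the quadrant; do not go past it, as the peak pointer keeps the highest angle. Finish while still holding the plane there by the handle, with the clip, tape roll, screwdriver case and card stack left as they were.

Things in the scene. Friction and masses are not known exactly. Their poses are not given: they have to be found in the camera images.
- tester: slip-angle (inclined plane) tester, fixed to the table: aluminium base plate 150 (x) x 360 (y) mm on levelling feet, plate top at z = 30 mm. Origin on the table under it; x points to the side with the quadrant, z up. A hinged plane (320 x 120 mm, 0.5 to 0.9 kg with handle) runs from the tilt axis at its +y end towards -y, level at rest, card-faced top at z = 57 mm
- tilt_axis (a point): point on the tilt axis, which runs along the tester's x at y = +170, z = 55 mm (this point: x = 0). About it stands the upright quadrant, an aluminium arc of rim radius 150 mm, 35 mm wide, 4 mm thick, at tester x = +78 mm just beyond the plane's edge, ticks every 5 degrees from level (pointing to tester -y) upward to 35, highest point 147 mm above the table
- tilt_plane: the hinged plane; origin on the tilt axis (at point tilt_axis), frame equal to the tester's when level, handle end towards its -y; lifting that end turns it about the tester's -x, to 0.62 rad at most. Its tilt from level is the angle in question. The hinge is free: let go, it falls back. It has its own short pointer on the quadrant's face and a pin that pushes the peak pointer up with it
- plane_handle (a point): steel handle bar at the plane's free end, 12 mm thick, 96 mm clear between its side arms, parallel to the tester's x. Origin mid-bar: at rest at tester x = 0, y = -195, z = 52 mm; 365 mm from the tilt axis and 3 mm below the axis' level; 39 mm gap between bar and plane, only the table under it. Its frame turns with the plane and equals the tester's when level
- peak_pointer (a joint): angle of the peak (drag) pointer, rad: 0 = at its zero stop, level, pointing to tester -y; grows upward. It turns about the tilt axis in front of the quadrant, stays where it is left (light friction, about 0.3 N at the knob), and is pushed up by the rising plane, then reading the plane's angle to within 0.01 rad
- peak_knob (a point): point on the peak pointer's finger knob, a black peg 12 mm thick, 40 mm long, sticking out along the tester's +x near the pointer's end, from x = +90 to +130 mm; this point is on its centre line at x = +113 mm, 205 mm from the tilt axis. At zero it is at tester y = -35, z = 55 mm, only the table below it
- set_clip (a joint): angle at which the clip is clamped on the quadrant, rad, on the same scale as the plane: the set mark. The clip is stiff
- clip_mark (a point): mark at the inner end of the black clip (14 x 12 x 10 mm with a steel thumbscrew) on the quadrant's rim, 150 mm from the tilt axis
- sled: square steel sled faced with card, 64 x 64 x 11 mm with a 12 mm high stud on top, 0.2 to 0.4 kg, loose on the plane inside a 70 mm square pencil outline; origin at the centre of its underside. The outline's centre is 140 mm from the handle bar, 225 mm from the tilt axis. The card grips to about 26 degrees if the plane is not jerked; the clip is never set above 22
- tape_roll: loose roll of masking tape lying flat, 104 mm across, 25 mm high; origin at the centre of its underside; to be left alone
- driver_case: open black case with yellow trays of precision screwdrivers, lying flat, 217 (x) x 185 (y) x 30 mm; origin at the centre of its underside; to be left alone
- card_stack: stack of cut card samples, 105 (x) x 75 (y) x 22 mm; origin at the centre of its underside; to be left alone

How it is judged:
On the way, in this order (a step that is already met when the one before it is completed fails the run):
1. the peak pointer is back at its zero stop (within 2 degrees) while the plane is still down (value of joint peak_pointer below 0.035 rad and angle between the y axis of tilt_plane and the y axis of tester, either way round below 0.03 rad), for 0.2 s.
2. the plane stands at the set clip's angle, held by the handle (angle between the y axis of plane_handle and the y axis of clip_mark, either way round below 0.04 rad and contact force between the fingers and tilt_plane above 0.5 N and distance between the grasp point and plane_handle below 0.06 m), for 0.3 s.
At the end, for the whole second after the job is handed in: the plane is still and within 0.04 rad (2.3 degrees) of the clip's angle, the peak pointer within 0.05 rad of it; the fingers bear on the plane (over 0.5 N) with the grasp point within 60 mm of the handle bar's middle; the sled lies flat within 15 mm of its outline's centre (all of step 2 and angle between the y axis of peak_knob and the y axis of clip_mark, either way round below 0.05 rad and y of sled in the frame of plane_handle between 0.125 and 0.155 m and x of sled in the frame of plane_handle between -0.015 and 0.015 m and z of sled in the frame of plane_handle below 0.012 m and angular speed of tilt_plane below 0.05 rad/s); the arm keeps its last pose, push and grip.
It fails at once if the set clip is shifted by more than 4 mm (distance of clip_mark from where it was at the start of the episode above 0.004 m).
It fails at once if the tape roll is moved by more than 20 mm (distance of tape_roll from where it was at the start of the episode above 0.02 m).
It fails at once if the screwdriver case is moved by more than 20 mm (distance of driver_case from where it was at the start of the episode above 0.02 m).
It fails at once if the card stack is moved by more than 20 mm (distance of card_stack from where it was at the start of the episode above 0.02 m).
It also fails if it takes over 51 s, if anything falls off the work surface, if the arm or the gripper's body presses on something with over 40 N, if the wrist force passes 120 N, or if a joint passes its speed limit or range.

ROBOT

A 6-joint arm with a two-finger parallel gripper is mounted at the origin on the work surface. World frame = base frame: x ahead of the robot, y to its left, z up, the work surface at z = 0. Lengths are in m, angles in rad, forces in N, time in s.
With the tool pointing down it reaches from about 0.375 to 0.9 m from the base axis. Payload 3.1 kg.
Tool frame: the origin (TCP) lies midway between the tips of the shut fingers; the grasp point (between the pads) lies 19 mm behind it; z points along the fingers, y is the line along which they close (so a half turn about z gives the same grasp; the last joint's range is limited). The gripper opens to 85 mm and grips with 20 to 120 N. Pads are 22 mm wide; open, the fingers measure 114 mm over their backs; the gripper's body (76 mm by 85 mm) begins 54 mm behind the grasp point. The pads swing forward as they close: fully open they stand 13 mm farther back than shut.
Start: joints at [1.109, 0.527, 1.433, -0, 1.181, -0.178], TCP at [0.175, 0.6, 0.231] pointing down, gripper open.
Joint ranges: [-3.08, 3.08], [-0.75, 2.2], [0.22, 2.44], [-1.43, 4.57], [0, 2.65], [-2.85, 2.85]. Speed limits (rad/s): [2.79, 2.79, 3.14, 3.14, 3.14, 3.14].

INTERFACE

Orientations are given as a unit quaternion [x, y, z, w].
In Python, from station import manip gives the robot as it stands.
- The arm moves only by the tool step_arm, never from a script. Its argument "targets" is text: rows parted by semicolons, each of 4 numbers parted by spaces: the shift along the tool's x, y, z in mm, then the turn about the tool's z in degrees. A call has 1 to 12 rows; each row is the pose to reach, as a shift and turn from the pose commanded when the call began, along the tool's axes at that moment; what a row does not reach only later rows make up. A row lasts 1/10 s, in which the tool goes at most 50 mm and 8.59 degrees, less where a joint would pass 70% of its speed; a pose out of reach is approached as far as the arm can. A call with a gripper value outside its range is refused whole. "gripper" is the closure, from 0 (fully open) to 1 (shut), set as the call begins (left out, the last holds). The fingers move at their own pace and stop on an object; "squeeze" is the grip in N (left out, the last holds). Time passes only in rows, so rows that repeat a pose let the fingers close. It gives the time, the measured TCP pose, the force, the opening and the grip force at its end, in the units of the state.
- manip.sense(): the state, without advancing time (a new reading comes with each control period).
- manip.snapshot(name): name is "scene" or "side" or "wrist"; returns the picture (400x640x3 uint8, red, green, blue); there is no depth.
- manip.get_calibration(name): a dict with "fov_y" (degrees; the focal length in pixels is half the picture's height over the tangent of half this angle, whatever the lens; pixels are square), "cx", "cy" (the principal point, pixels), "extrinsics" (4x4, takes a point from camera to world coordinates); the wrist camera has in their place "tool_from_camera" (4x4, takes a point from camera to tool coordinates, whose origin is the TCP and whose axes are the flange's). Camera axes: x right, y down, z forward; pixel columns grow to the right and rows downward; lengths in m; the calibration is good to about 2 mm. A picture is of the moment at which its call begins: read the wrist's pose just before it. get_calibration takes no time and is no camera call.
- manip.sign_off(): hands the job in; it is judged then, once.
Trained networks look in the newest picture that a camera, given by its name, has taken for a name from the list of things; names that differ only in an ending like _2 or _b are one class to them, and where a whole thing is asked for, a point or a joint stands for the part that bears it (a point fixed in the world has none). Each returns a list of dicts, best first, with "p" (0 to 1); they miss things now and then, are a little off and sometimes report something else, mostly with a low value. They report only what shows in the picture. A call takes as long as a camera call.
- manip.recognise(camera, query): "position" ([column, row] in pixels, amid what is visible of it).
- manip.masks_of(camera, query): "pixels" (400x640 bool, what is visible of it) and "position" ([column, row] in pixels, amid what is visible of it).
- manip.mark_of(camera, query): "position" ([column, row] in pixels: a listed point, or the origin of a listed thing).
The state is a dict: "t": time; "q": joint angles; "qd": joint speeds; "tau": joint torques, N m; "tcp_pos": TCP position; "tool_rot": TCP orientation; "force": force on the tool from outside, world axes, zero at the start; "ft_torque": the same for the moment, N m; "finger_gap": opening from 0.0 (shut) to 1.0 (fully open); "gripper_force": force on a finger pad.
Only numpy, scipy, OpenCV 4.12 (cv2) and the standard library are available. Lean on these libraries where they do the work, as an engineer would, in place of code of your own. Each camera call takes 0.05 s, during which the arm holds its last target. There are 200 camera calls.

## Working session

There is one attempt and no reset: what is moved stays moved. The work goes in short steps, Python scripts to look and compute and a tool call to move; the robot and the scene stay as the last step left them, time stands still between calls to the robot, and variables do not carry over. Pictures are saved under pics/ and viewed, at most 10 in all, crops included, and the job is handed in when it is done.

Besides the shell and the picture viewer there is one more tool, called after "Emit:" as name(argument=value, ...), one argument or row to a line, values as JSON. step_arm: Moves the arm, as the interface text tells. Its arguments: {"type":"object","properties":{"targets":{"type":"string"},"gripper":{"type":"number"},"squeeze":{"type":"number"}},"required":["targets"]}

```bash
mkdir -p pics
cat > h.py <<'E'
import numpy as np, cv2
from station import manip
def snap(c,f):
    im=manip.snapshot(c); cv2.imwrite('pics/'+f,im[:,:,::-1]); return im
def cam(c):
    k=manip.get_calibration(c); f=200/np.tan(np.radians(k['fov_y'])/2)
    return f,k['cx'],k['cy'],np.array(k['extrinsics'])
def ray(c,p):
    f,cx,cy,E=cam(c); d=E[:3,:3]@[(p[0]-cx)/f,(p[1]-cy)/f,1]; return E[:3,3],d
def atz(c,p,z):
    o,d=ray(c,p); return o+d*(z-o[2])/d[2]
def proj(c,P):
    f,cx,cy,E=cam(c); q=E[:3,:3].T@(np.asarray(P)-E[:3,3]); return np.array([cx+f*q[0]/q[2],cy+f*q[1]/q[2]])
E
python3 - <<'E'
from h import *
np.set_printoptions(precision=3,suppress=True)
for c in ['scene','side']:
    snap(c,c+'0.png')
    print(c,cam(c)[3][:3,3], manip.get_calibration(c).keys())
    for n in ['tester','tilt_axis','plane_handle','peak_knob','clip_mark','sled']:
        print(n,[(np.round(r['position']),round(r['p'],2)) for r in manip.mark_of(c,n)[:2]])
s=manip.sense();print(s['t'],s['tcp_pos'],s['tool_rot'])
E
```

```text
scene [ 1.562 -0.012  1.095] dict_keys(['fov_y', 'cx', 'cy', 'extrinsics'])
tester []
tilt_axis [(array([379., 205.]), 0.63)]
plane_handle [(array([261., 210.]), 0.61)]
peak_knob [(array([322., 207.]), 0.88)]
clip_mark [(array([327., 221.]), 0.51), (array([339., 213.]), 0.42)]
sled [(array([308., 206.]), 0.78)]
side [-0.212 -1.179  0.849] dict_keys(['fov_y', 'cx', 'cy', 'extrinsics'])
tester [(array([313., 209.]), 0.77)]
tilt_axis [(array([338., 163.]), 0.71), (array([286., 175.]), 0.7)]
plane_handle [(array([345., 214.]), 0.57)]
peak_knob [(array([312., 206.]), 0.74), (array([336., 165.]), 0.53)]
clip_mark [(array([314., 205.]), 0.37)]
sled []
0.7 [0.175 0.6   0.231] [0.141 0.99  0.    0.   ]
```

View pics/scene0.png

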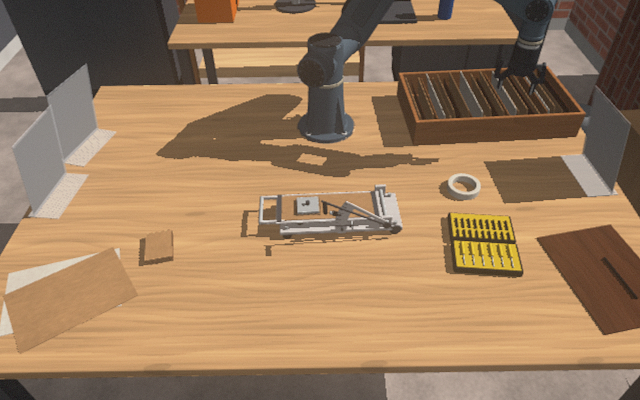

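View pics/side0.png

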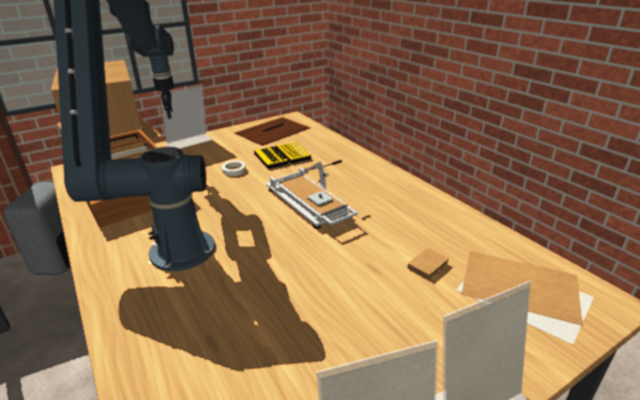

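The scene picture shows the tester at about (325,212), with its handle at (261,210) on the left, its quadrant on the camera side and the pointer raised. The roll is at (464,186), the case at (485,243) and the cards at (158,247).

Run:
```python
from h import *
np.set_printoptions(precision=3,suppress=True)
A=atz('scene',(379,205),.055);H=atz('scene',(261,210),.052)
print(A,H,np.linalg.norm((A-H)[:2]),np.degrees(np.arctan2(*(A-H)[[1,0]])))
a=cv2.imread('pics/scene0.png')[175:255,245:415]; b=cv2.imread('pics/side0.png')[150:250,255:385]
cv2.imwrite('pics/c.png',np.vstack([cv2.resize(a,(640,301),interpolation=2),cv2.resize(b,(380,292),interpolation=2)[:, :].copy() if 0 else cv2.copyMakeBorder(cv2.resize(b,(380,292),interpolation=2),0,0,0,260,0)]))
k=manip.get_calibration('wrist');print(k)
```

```text
[0.492 0.152 0.055] [ 0.503 -0.2    0.052] 0.3516880012131692 91.67914693086081
{'fov_y': 65.35325073231758, 'cx': 321.2009899295056, 'cy': 202.36542913927175, 'tool_from_camera': array([[-0.   , -0.957, -0.291,  0.073],
       [ 1.   , -0.   , -0.001, -0.001],
       [ 0.001, -0.291,  0.957, -0.142],
       [ 0.   ,  0.   ,  0.   ,  1.   ]])}
```

View pics/c.png

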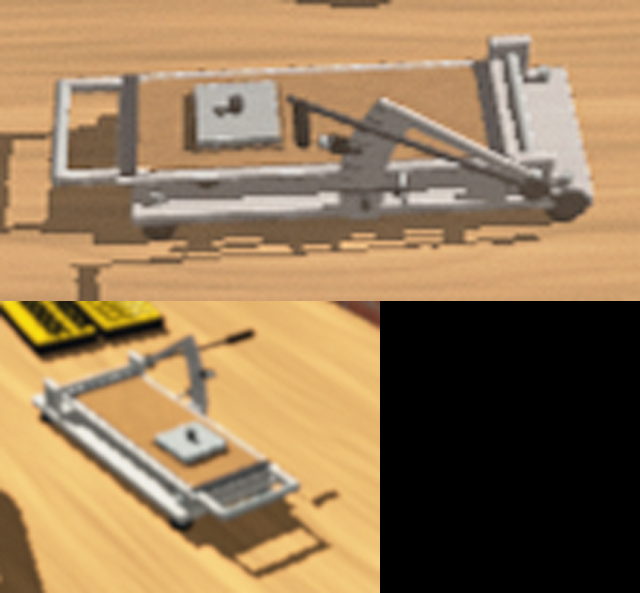

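The crop shows the peak pointer well up, with its knob at scene pixel (325,208). The clip is on the quadrant at about (334,213), and the plane is down with the sled in its outline. I'll go above the tester to look with the wrist camera.

Emit:
step_arm(
  targets="-20 -18 -10 0;-60 -53 -30 -1;-100 -90 -50 -3;-145 -130 -70 -5;-180 -161 -70 -7;-215 -192 -70 -9;-250 -223 -70 -11;-285 -254 -70 -13;-320 -286 -70 -15;-355 -317 -70 -17;-390 -348 -70 -18;-420 -375 -70 -18",
  gripper=1,
)

```text
t: 1.9
tcp_pos: [0.4743, 0.1202, 0.3017]
tool_rot: [-0.015, 1.0, 0.0, 0.001]
force: [0.2, 0.8, -1.1]
finger_gap: -0.001
gripper_force: 0.0
```

Run:
```python
from h import *
s=manip.sense();print(s['t'],s['tcp_pos'],s['tool_rot'])
```

```text
1.9 [0.47427334 0.12021618 0.30170345] [-1.48950519e-02  9.99888871e-01  1.67893144e-06  6.18743867e-04]
```

Emit:
step_arm(
  targets="-25 -40 0 0;-50 -80 0 0;-72 -122 0 0;-72 -122 0 0;-72 -122 0 0",
)

```text
t: 2.4
tcp_pos: [0.5488, 0.0018, 0.301]
tool_rot: [-0.014, 1.0, 0.0, -0.0]
force: [-0.2, 0.2, 0.0]
finger_gap: 0.002
gripper_force: 0.0
```

```bash
cat >> h.py <<'E'
from scipy.spatial.transform import Rotation as R
def wcam():
    s=manip.sense();k=manip.get_calibration('wrist')
    T=np.eye(4);T[:3,:3]=R.from_quat(s['tool_rot']).as_matrix();T[:3,3]=s['tcp_pos']
    return T@np.array(k['tool_from_camera']),200/np.tan(np.radians(k['fov_y'])/2),k['cx'],k['cy']
E
python3 - <<'E'
from h import *
np.set_printoptions(precision=3,suppress=True)
W=wcam();snap('wrist','w1.png');np.save('w1.npy',W[0])
for n in ['tilt_axis','plane_handle','peak_knob','clip_mark','sled']:
    print(n,[(np.round(r['position'],1),round(r['p'],2)) for r in manip.mark_of('wrist',n)[:2]])
print(W[0])
E
```

```text
tilt_axis [(array([456.9, 123.3]), 0.86)]
plane_handle [(array([160.3, 125.4]), 0.7)]
peak_knob [(array([308.6, 240.8]), 0.86)]
clip_mark [(array([342. , 197.2]), 0.51)]
sled [(array([272.4, 121.7]), 0.6)]
[[-0.028  0.957  0.29   0.475]
 [ 1.     0.026  0.008 -0.002]
 [-0.     0.29  -0.957  0.443]
 [ 0.     0.     0.     1.   ]]
```

View pics/w1.png

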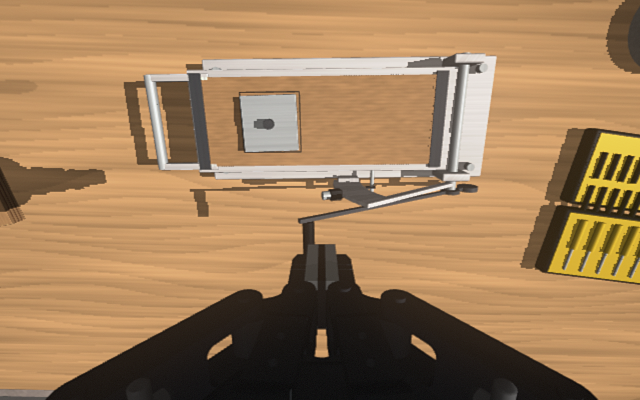

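The wrist view shows the handle bar from (147,77) to (162,168), the axis at (457,123) and the sled at (270,122) inside its outline. The clip is at (335,195). The pointer arm runs up to (302,220), with the knob hanging from it down to about (308,250) and the fingertips close by.

```bash
cat > fit.py <<'E'
from h import *
from scipy.optimize import least_squares
np.set_printoptions(precision=4,suppress=True)
k=manip.get_calibration('wrist');Ew=np.load('w1.npy')
def pr(c,P):
    if c=='wrist':
        f,cx,cy=200/np.tan(np.radians(k['fov_y'])/2),k['cx'],k['cy'];E=Ew
    else: f,cx,cy,E=cam(c)
    q=E[:3,:3].T@(P-E[:3,3]);return np.array([cx+f*q[0]/q[2],cy+f*q[1]/q[2]])
def W(p,P):
    c,s=np.cos(p[2]),np.sin(p[2]);return np.array([p[0]+c*P[0]-s*P[1],p[1]+s*P[0]+c*P[1],P[2]])
arc=lambda r,a,x:[x,.17-r*np.cos(a),.055+r*np.sin(a)]
def pts(p):return dict(ax=[0,.17,.055],h=[0,-.195,.052],sl=[0,-.055,.057],k=arc(.205,p[3],.113),c=arc(.150,p[4],.079),kb=arc(.205,p[3],.09))
O=[('wrist','ax',457,123.3,1),('wrist','h',157,124,1),('wrist','k',308.6,240.8,1),('wrist','c',342,197.2,1),
('scene','ax',379,205,1.5),('scene','h',261,210,1),('scene','k',323,208,1.5),('scene','c',337,213,1),('side','h',345,214,1),('side','k',336,165,.7)]
def res(p):
    d=pts(p);return np.concatenate([w*(pr(c,W(p,d[n]))-[u,v]) for c,n,u,v,w in O])
if __name__=='__main__':
    r=least_squares(res,[.5,-.02,.03,.5,.3],loss='soft_l1');p=r.x;print(p);np.save('p.npy',p)
    for (c,n,u,v,w),e in zip(O,res(p).reshape(-1,2)):print(c,n,e)
    for n,P in pts(p).items():print(n,W(p,np.array(P)))
    for a in (0,.15,.3,.45,p[3]):print(a,W(p,np.array(arc(.205,a,.113))))
E
python3 fit.py
```

```text
[ 0.4932 -0.0067  0.0324  0.5056  0.3345]
wrist ax [ 0.4716 -0.755 ]
wrist h [-0.2206 -0.0764]
wrist k [-1.5285  2.5324]
wrist c [-0.2295 -0.034 ]
scene ax [ 5.6264 -1.6633]
scene h [-0.4743 -0.6967]
scene k [1.6042 1.5428]
scene c [ 0.1844 -0.2673]
side h [-0.9356  4.3622]
side k [ 1.6159 -1.7404]
ax [0.4877 0.1632 0.055 ]
h [ 0.4995 -0.2016  0.052 ]
sl [ 0.495  -0.0616  0.057 ]
k [ 0.6065 -0.0124  0.1543]
c [0.5713 0.0242 0.1042]
kb [ 0.5835 -0.0131  0.1543]
0 [ 0.6073 -0.038   0.055 ]
0.15 [ 0.6072 -0.0357  0.0856]
0.3 [ 0.607  -0.0288  0.1156]
0.45 [ 0.6066 -0.0176  0.1442]
0.5055632175274944 [ 0.6065 -0.0124  0.1543]
```

Emit:
step_arm(
  targets="-30 -9 40 0;-61 -18 85 0;-61 -18 120 0;-61 -18 140 0;-61 -22 152 0;-61 -27 164 0;-61 -31 176 0;-61 -34 188 0;-61 -37 200 0;-61 -39 212 0;-61 -41 224 0;-61 -41 229 0",
)

```text
t: 3.9
tcp_pos: [0.6103, -0.0366, 0.0708]
tool_rot: [-0.015, 1.0, 0.0, -0.001]
force: [-0.9, 0.1, 0.0]
finger_gap: 0.003
gripper_force: 0.1
```

Emit:
step_arm(
  targets="0 0 4 0;0 0 8 0;0 0 11 0;0 0 11 0;0 0 11 0",
)

```text
t: 4.4
tcp_pos: [0.6112, -0.0364, 0.0615]
tool_rot: [-0.015, 1.0, -0.0, 0.0]
force: [-0.5, -0.6, 0.0]
finger_gap: -0.004
gripper_force: 0.0
```

Run:
```python
from h import *
s=manip.sense();print(s['t'],s['tcp_pos'],s['force'])
im=snap('scene','s2.png')
print([(r['position'],r['p']) for r in manip.mark_of('scene','peak_knob')])
a=snap('wrist','w2.png')
cv2.imwrite('pics/c2.png',np.vstack([cv2.resize(im[175:255,245:415,::-1],(640,301),interpolation=2),cv2.resize(a[100:300,120:545,::-1],(640,299))]))
```

```text
4.4 [ 0.61120355 -0.03641935  0.06151744] [-0.46154238 -0.56490212  0.04338991]
[([315.5, 234.0], 0.71), ([379.3, 204.9], 0.31)]
```

View pics/c2.png

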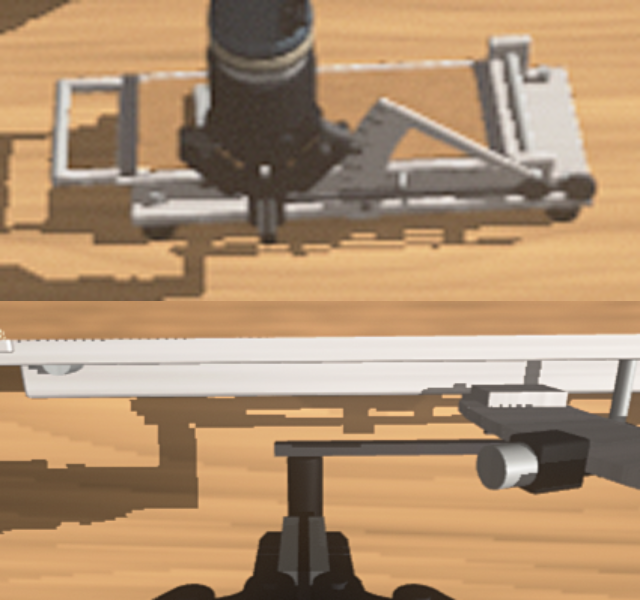

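The pointer is nearly level with the fingertips on the knob, and there is no stop force yet. I'll press a little further.

Emit:
step_arm(
  targets="0 0 2 0;0 0 4 0;0 0 4 0",
)

```text
t: 4.85
tcp_pos: [0.6116, -0.0364, 0.0598]
tool_rot: [-0.015, 1.0, -0.0, 0.001]
force: [-3.0, 0.7, 14.2]
finger_gap: 0.002
gripper_force: 7.0
```

Emit:
step_arm(
  targets="0 0 4 0;0 0 4 0;0 0 3 0;0 0 -20 0;0 0 -60 0;0 0 -100 0;25 -30 -140 0;55 -70 -140 0;85 -110 -140 0;105 -145 -140 0;116 -160 -140 0;116 -160 -140 0",
  gripper=0.55,
)

```text
t: 6.05
tcp_pos: [0.4985, -0.2018, 0.1969]
tool_rot: [-0.013, 1.0, 0.0, -0.001]
force: [0.4, -0.6, 0.1]
finger_gap: 0.448
gripper_force: 0.0
```

Emit:
step_arm(
  targets="0 0 0 0;0 0 0 0",
)

```text
t: 6.25
tcp_pos: [0.5004, -0.1989, 0.197]
tool_rot: [-0.016, 1.0, 0.0, -0.0]
force: [0.3, -0.1, 0.1]
finger_gap: 0.451
gripper_force: 0.0
```

Run:
```python
from h import *
np.set_printoptions(precision=4,suppress=True)
s=manip.sense();print(s['t'],s['tcp_pos'],s['finger_gap'])
w=wcam();snap('wrist','w3.png');np.save('w3.npy',w[0])
print([(r['position'],r['p']) for r in manip.mark_of('wrist','plane_handle')])
snap('scene','s3.png')
print([(r['position'],r['p']) for r in manip.mark_of('scene','peak_knob')])
snap('side','d3.png')
print([(r['position'],r['p']) for r in manip.mark_of('side','peak_knob')])
import fit
p=np.load('p.npy');p[3]=0;d=fit.pts(p)
for c in('scene','side'):print(c,fit.pr(c,fit.W(p,d['k'])))
fit.Ew=w[0];print('wrist h',fit.pr('wrist',fit.W(p,d['h'])))
```

```text
6.25 [ 0.5004 -0.1989  0.197 ] 0.45122434245489434
[([322.2, 187.7], 0.56)]
[([316.2, 234.0], 0.63)]
[([425.5, 268.1], 0.49)]
scene [315.3803 234.4841]
side [342.1669 188.8552]
wrist h [319.9025 187.7189]
```

View pics/w3.png

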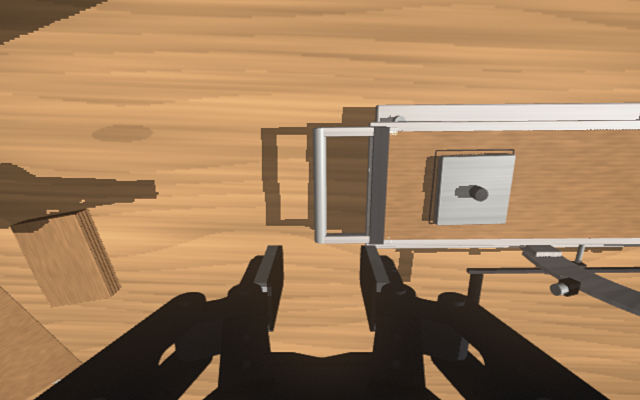

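The pointer is at zero: the knob shows at (316,234) and I predicted (315,234). The bar runs vertically at column 320, rows 127–242, just left of the midpoint between the fingers, so I'll descend.

Emit:
step_arm(
  targets="0 -3 30 0;0 -3 65 0;0 -3 100 0;0 -3 125 0;0 -3 142 0;0 -3 152 0;0 -3 157 0;0 -3 157 0;0 -3 157 0",
)

```text
t: 7.45
tcp_pos: [0.5006, -0.2032, 0.041]
tool_rot: [-0.015, 1.0, -0.0, 0.001]
force: [0.6, -0.2, -0.9]
finger_gap: 0.451
gripper_force: 0.0
```

Emit:
step_arm(
  targets="0 0 0 0;0 0 0 0;0 0 0 0;0 0 0 0;0 0 0 0;0 0 0 0",
  gripper=1,
  squeeze=25,
)

```text
t: 8.05
tcp_pos: [0.5003, -0.2004, 0.0413]
tool_rot: [-0.014, 1.0, 0.002, 0.0]
force: [3.7, 8.9, 3.9]
finger_gap: 0.127
gripper_force: 25.9
```

Run:
```python
from h import *
import fit
np.set_printoptions(precision=1,suppress=True)
s=manip.sense();Rm=R.from_quat(s['tool_rot']).as_matrix();print(s['tcp_pos']*1000 if 0 else np.array(s['tcp_pos'])*1000)
p=np.load('p.npy');r=np.hypot(.365,.003);a0=-np.arctan2(.003,.365)
print(np.degrees(p[4]))
B=lambda a:fit.W(p,np.array([0,.17-r*np.cos(a0+a),.055+r*np.sin(a0+a)]))
for d in range(0,24,1):print(d,1000*Rm.T@(B(np.radians(d))-B(0)))
```

```text
[ 500.3 -200.4   41.3]
19.163130667307488
0 [0. 0. 0.]
1 [-0.   0.  -6.4]
2 [ -0.    0.2 -12.7]
3 [ -0.    0.4 -19.1]
4 [ -0.    0.8 -25.5]
5 [ -0.    1.2 -31.8]
6 [ -0.    1.8 -38.2]
7 [ -0.    2.5 -44.5]
8 [ -0.    3.3 -50.8]
9 [ -0.    4.2 -57.1]
10 [ -0.    5.2 -63.4]
11 [ -0.    6.4 -69.7]
12 [ -0.    7.6 -75.9]
13 [ -0.    8.9 -82.2]
14 [ -0.   10.4 -88.4]
15 [ -0.   12.  -94.5]
16 [  -0.    13.6 -100.7]
17 [  -0.    15.4 -106.8]
18 [  -0.    17.3 -112.9]
19 [  -0.    19.3 -118.9]
20 [  -0.    21.4 -125. ]
21 [  -0.    23.6 -130.9]
22 [  -0.    25.9 -136.9]
23 [  -0.    28.3 -142.8]
```

Emit:
step_arm(
  targets="0 1 -0.5 0;0 1 -1.5 0;0 2 -3.5 0;0 2 -6 0;0 2 -9 0;0 2 -12 0;0 2 -15 0;0 2 -18 0;0 2.5 -21 0;0 2.5 -24 0;0 2.5 -27 0;0 3 -30 0",
)

```text
t: 9.25
tcp_pos: [0.5002, -0.1996, 0.0704]
tool_rot: [-0.015, 1.0, 0.0, 0.0]
force: [3.0, 3.1, -6.2]
finger_gap: 0.128
gripper_force: 24.9
```

Emit:
step_arm(
  targets="0 0 -3 0;0 0.5 -6 0;0 1 -9 0;0 1 -12 0;0 1.5 -15 0;0 2 -18 0;0 2.5 -21 0;0 3 -24 0;0 3.5 -27 0;0 4 -30 0;0 4.5 -33 0;0 5 -36 0",
)

```text
t: 10.45
tcp_pos: [0.5, -0.1952, 0.1066]
tool_rot: [-0.015, 1.0, -0.0, 0.0]
force: [2.9, 0.7, -5.1]
finger_gap: 0.125
gripper_force: 24.5
```

Emit:
step_arm(
  targets="0 0.5 -3 0;0 1 -6 0;0 2 -9 0;0 2.5 -12 0;0 3 -15 0;0 4 -18 0;0 4.5 -21 0;0 5 -23 0;0 5.5 -24.5 0;0 5.5 -25 0;0 5.5 -25 0;0 5.5 -25 0",
)

```text
t: 11.65
tcp_pos: [0.4999, -0.1901, 0.1314]
tool_rot: [-0.015, 1.0, -0.001, 0.0]
force: [2.2, -4.6, -4.3]
finger_gap: 0.126
gripper_force: 24.6
```

Run:
```python
from h import *
im=snap('scene','s4.png');b=snap('side','d4.png');w=snap('wrist','w4.png')
cv2.imwrite('pics/c4.png',np.vstack([cv2.resize(im[175:255,245:415,::-1],(640,301),interpolation=2),cv2.resize(w[100:300,215:640,::-1],(640,299))]))
for c,n in [('scene','peak_knob'),('scene','clip_mark'),('scene','sled'),('side','clip_mark'),('side','peak_knob'),('wrist','clip_mark'),('wrist','peak_knob')]:print(c,n,[(np.round(r['position'],1),round(r['p'],2)) for r in manip.mark_of(c,n)])
print(manip.sense()['tcp_pos'])
```

```text
scene peak_knob [(array([315.6, 217.6]), 0.86)]
scene clip_mark [(array([338.9, 212. ]), 0.61), (array([262.1, 187.5]), 0.38)]
scene sled [(array([307.7, 193.7]), 0.6)]
side clip_mark []
side peak_knob []
wrist clip_mark [(array([634.7, 341.2]), 0.85)]
wrist peak_knob []
[ 0.49982686 -0.19012281  0.13139269]
```

View pics/c4.png

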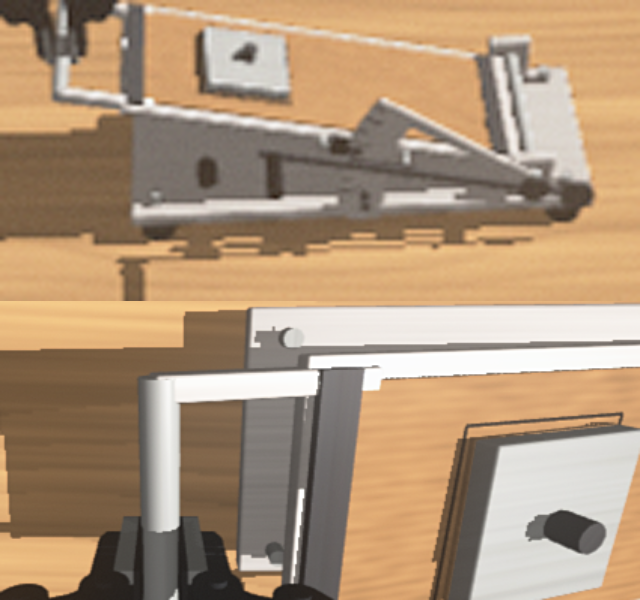

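The plane is about 14° up, held by the handle, with the sled still inside its outline. The pointer, with its knob at (316,218), is still below the clip at (336,213). I'll refine both angles.

Run:
```python
import fit; from fit import *
p=np.load('p.npy');w1=np.load('w1.npy');w4=wcam()[0]
def q(c,P):
    fit.Ew={'wrist':w1,'w4':w4}.get(c,w1);return fit.pr('wrist' if c[0]=='w' else c,P)
C=[('wrist',342,197.2),('w4',634.7,341.2),('scene',338.9,212),('scene',337,213),('scene',339,213)]
def f(v,S):return np.concatenate([q(c,W(p,np.array(arc(.15,v[0],v[1]))))-[a,b] for c,a,b in S])
for S in (C,C[:1],C[1:2],C[2:3],C[:2]):
    r=least_squares(f,[.33,.08],args=(S,));print(np.degrees(r.x[0]),r.x[1],r.fun)
    for x in(.076,.080):
        r=least_squares(lambda v:f([v[0],x],S),[.33]);print('  ',x,np.degrees(r.x),r.fun)
for x in (.105,.113):
    r=least_squares(lambda v:q('scene',W(p,np.array(arc(.205,v[0],x))))-[315.6,217.6],[.3]);print('knob',np.degrees(r.x),r.fun)
h=[q('scene',W(p,np.array([0,.17-.225*np.cos(a),.057+.225*np.sin(a)]))) for a in np.radians([13,14.3,15.5])];print(h)
im=cv2.imread('pics/s4.png')[185:235,300:385]; w=cv2.imread('pics/w1.png')[165:235,290:410]
cv2.imwrite('pics/c5.png',np.vstack([cv2.resize(im,(680,400),interpolation=2)[:, :],cv2.resize(w,(680,200*2),interpolation=2)[:200*2]])[:600] if 0 else np.hstack([cv2.resize(im,(425,250),interpolation=2),cv2.resize(w,(375,250),interpolation=2)]))
```

```text
17.273380959385324 0.07859550358591469 [-1.8335 -1.4918  0.885   0.688  -2.2857  1.8359 -0.3857  0.8359 -2.3857
  0.8359]
   0.076 [17.3689] [-1.727  -3.6255  2.4654 -2.2526 -2.3153  1.1215 -0.4153  0.1215 -2.4153
  0.1215]
   0.08 [17.2175] [-1.894  -0.3445  0.0165  2.2565 -2.2708  2.2258 -0.3708  1.2258 -2.3708
  1.2258]
19.415095012920393 0.07886362001495956 [ 0. -0.]
   0.076 [20.5301] [ 1.0853 -1.796 ]
   0.08 [18.9235] [-0.4555  0.6722]
17.07378235306548 0.07846746519610089 [0. 0.]
   0.076 [17.1739] [ 1.5384 -2.7672]
   0.08 [17.0072] [-0.9685  1.6944]
23.561488579566262 0.08708900826235831 [0. 0.]
   0.076 [20.2904] [-1.4205 -0.7386]
   0.08 [21.5152] [-0.9142 -0.5067]
17.128184732582604 0.07902306316536709 [-1.9546 -1.2174  0.0166  0.8245]
   0.076 [17.2934] [-1.7882 -3.6687  2.1056 -2.4522]
   0.08 [17.0713] [-2.0107 -0.431  -0.6691  1.8655]
knob [15.936] [2.0721 0.7727]
knob [17.8021] [2.8329 1.201 ]
[array([308.8694, 193.7498]), array([309.229 , 192.4791]), array([309.5973, 191.3061])]
```

View pics/c5.png

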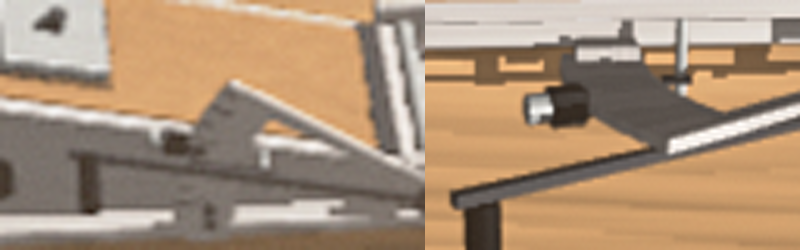

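The left crop shows the clip at scene pixel (335.6,213.6), with the peak pointer crossing below it at (336,218.6) and the quadrant's top corner at (346.4,201.4). In the right crop, the wrist view has the corner at (367.8,213) and the clip's inner end at (342.6,198.5). I'll use the corner as the reference that cancels camera bias.

Run:
```python
import fit; from fit import *
p=np.load('p.npy')
P=lambda c,r,a,x:pr(c,W(p,np.array(arc(r,np.radians(a),x))))
for c,cor,cl in(('wrist',(367.8,213),(342.6,198.5)),('scene',(346.4,201.4),(337,213.2))):
    for xc in(.078,.080):
        b=P(c,.15,35,xc)-np.array(cor)
        for x in(.078,.081):
            r=least_squares(lambda v:P(c,.15,v[0],x)-b-np.array(cl),[18]);print(c,xc,'bias',b,x,r.x,r.fun)
# pointer line vs clip, relative to corner, scene
b=P('scene',.15,35,.078)-[346.4,201.4]
for x in(.083,.087,.091):
    r=least_squares(lambda v:(P('scene',v[1],v[0],x)-b-[336,218.6]),[15,.15]);print('pointer',x,r.x)
for a in(14.3,17.3,19.3):print(a,P('scene',.155,a,.087)-b,P('scene',.205,a,.113)-b)
```

```text
wrist 0.078 bias [-5.2352 -6.9535] 0.078 [12.1265] [-0.7154  0.7269]
wrist 0.078 bias [-5.2352 -6.9535] 0.081 [9.4787] [-2.0802  1.6731]
wrist 0.08 bias [-5.3012 -5.0812] 0.078 [13.6436] [ 0.2616 -0.2941]
wrist 0.08 bias [-5.3012 -5.0812] 0.081 [11.5217] [-1.007   0.9519]
scene 0.078 bias [-2.3237  1.356 ] 0.078 [15.1026] [1.3521 0.5195]
scene 0.078 bias [-2.3237  1.356 ] 0.081 [16.0381] [1.6545 0.6769]
scene 0.08 bias [-2.2714  1.8592] 0.078 [14.4701] [1.1471 0.4221]
scene 0.08 bias [-2.2714  1.8592] 0.081 [15.4231] [1.4441 0.5678]
pointer 0.083 [9.318  0.1537]
pointer 0.087 [10.8112  0.1547]
pointer 0.091 [12.2851  0.1558]
14.3 [336.6295 216.2711] [319.5813 220.5567]
17.3 [337.4269 214.2824] [320.5707 217.8907]
19.3 [338.0426 212.9624] [321.3461 216.1171]
```

Run:
```python
import fit; from fit import *
from itertools import product
p=np.load('p.npy')
k2=np.array(k['tool_from_camera']);T=np.eye(4);T[:3,:3]=R.from_quat([-.015,.99989,0,0]).as_matrix();T[:3,3]=[.6112,-.0364,.0615]
E={'w1':np.load('w1.npy'),'w2':T@k2,'w3':np.load('w3.npy')}
box={'w1':(290,160,130,75,3),'w2':(400,130,200,115,2),'w3':(500,230,130,75,3)}
rows=[]
for n in('w1','w2','w3'):
    fit.Ew=E[n];im=cv2.imread(f'pics/{n}.png');x,y,w,h,s=box[n];im=cv2.resize(im[y:y+h,x:x+w],None,fx=s,fy=s,interpolation=2)
    t=lambda P:tuple(int(v) for v in (pr('wrist',W(p,np.array(P)))-[x,y])*s+s/2)
    raw=im.copy()
    for a,col in((15,(0,255,0)),(19,(0,0,255))):
        a=np.radians(a)
        c=[np.array([.078+dx,.17-r*np.cos(a)+dt*np.sin(a),.055+r*np.sin(a)+dt*np.cos(a)]) for r,dt,dx in product((.15,.164),(-.006,.006),(-.005,.005))]
        for i in range(8):
            for b in(1,2,4):
                if not i&b:cv2.line(im,t(c[i]),t(c[i|b]),col,1)
    for r in(.15,.115):
        A=[t(arc(r,a,.08)) for a in np.radians(np.arange(0,38,2))]
        for u,v in zip(A,A[1:]):cv2.line(im,u,v,(255,0,0),1)
    pk={'w1':p[3],'w2':.01,'w3':0}[n];cv2.line(im,t(arc(.12,pk,.088)),t(arc(.205,pk,.088)),(255,0,255),1)
    rows.append(np.hstack([cv2.resize(raw,(390,198)),cv2.resize(im,(390,198))]))
cv2.imwrite('pics/c6.png',np.vstack(rows))
```

```text
(no output)
```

View pics/c6.png

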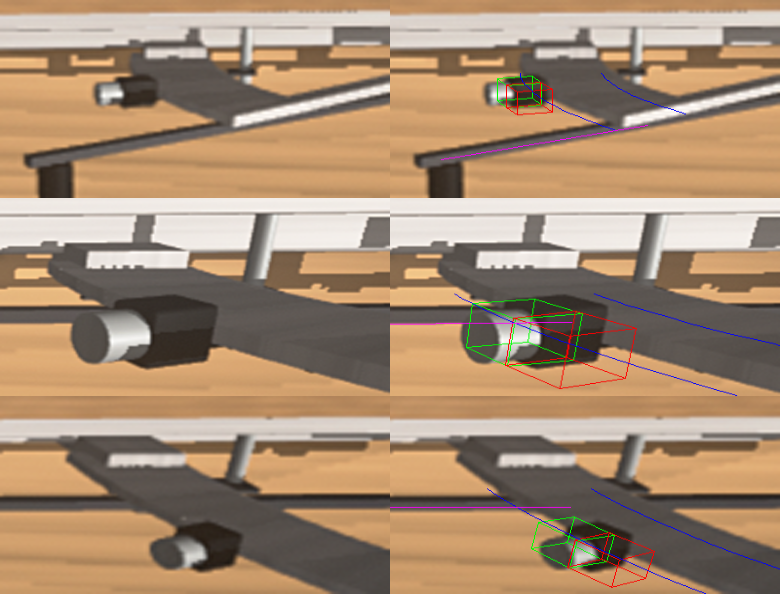

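The overlays (green 15°, red 19°) show the black clip body between the two in all three views. With the small bias seen at the pointer removed, that puts the clip at about 17.4°. The plane stands at about 14.3°, so I'll lift another ~3.1°.

Emit:
step_arm(
  targets="0 0 -0.5 0;0 0.5 -1.5 0;0 1 -3.5 0;0 1.5 -6 0;0 2 -9 0;0 3 -12 0;0 3.5 -15 0;0 4 -17 0;0 4.5 -18.5 0;0 5 -19.3 0;0 5 -19.3 0;0 5 -19.3 0",
)

```text
t: 13.35
tcp_pos: [0.4996, -0.1849, 0.1508]
tool_rot: [-0.015, 1.0, -0.001, 0.0]
force: [2.1, -5.2, -4.2]
finger_gap: 0.123
gripper_force: 24.5
```

Run:
```python
from h import *
s=manip.sense();print(s['t'],s['tcp_pos'],s['force'],s['gripper_force'])
im=snap('scene','s5.png');w=snap('wrist','w5.png')
cv2.imwrite('pics/c7.png',np.vstack([cv2.resize(im[180:240,290:390,::-1],(640,384),interpolation=2),cv2.resize(w[100:300,215:640,::-1],(640,214))]))
for c,n in [('scene','peak_knob'),('scene','clip_mark')]:print(c,n,[(np.round(r['position'],1),round(r['p'],2)) for r in manip.mark_of(c,n)])
import fit;p=np.load('p.npy')
for a in(0,14.3,16,17.4,19):print(a,fit.pr('scene',fit.W(p,np.array(fit.arc(.205,np.radians(a),.113)))))
```

```text
13.35 [ 0.49963493 -0.18493086  0.15080433] [ 2.06502856 -5.18376278 -4.22501015] 24.49031889438629
scene peak_knob [(array([316.1, 218.9]), 0.75)]
scene clip_mark [(array([310.1, 192.3]), 0.68), (array([336.9, 212.2]), 0.59), (array([163.1, 248.9]), 0.54)]
0 [315.3803 234.4841]
14.3 [317.2575 221.9127]
16 [317.7926 220.4015]
17.4 [318.2835 219.1579]
19 [318.9001 217.7389]
```

View pics/c7.png

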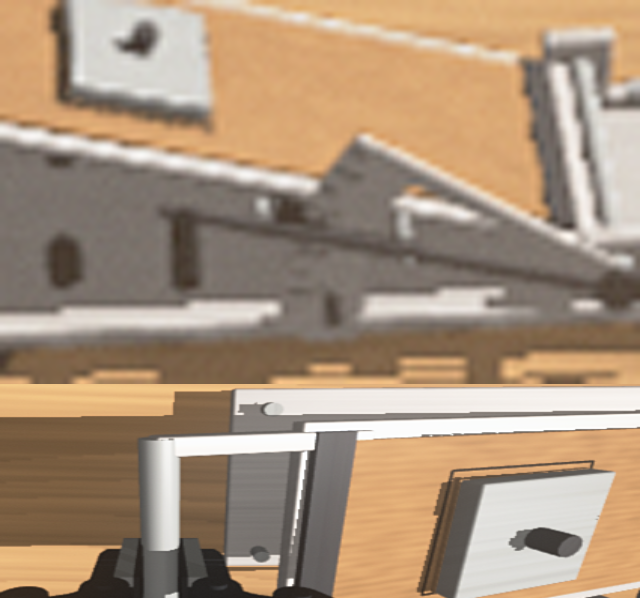

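The plane is at about 17.4° with the sled still in its outline. The peak pointer crosses at (335,217) and the clip is at (335,213); most of that gap is parallax. I'll add half a degree, which stays well inside tolerance, and check that it's steady.

Emit:
step_arm(
  targets="0 0 -0.5 0;0 0 -1.2 0;0 0.2 -2 0;0 0.5 -2.7 0;0 0.5 -3 0;0 0.5 -3 0;0 0.5 -3 0;0 0.5 -3 0;0 0.5 -3 0",
)

```text
t: 14.45
tcp_pos: [0.4996, -0.1841, 0.1537]
tool_rot: [-0.015, 1.0, -0.0, 0.0]
force: [3.4, -4.7, -3.6]
finger_gap: 0.127
gripper_force: 24.5
```

Run:
```python
from h import *
s=manip.sense();print(s['t'],s['tcp_pos'],np.abs(s['qd']).max(),s['gripper_force'],s['force'])
print(manip.sign_off())
```

```text
14.45 [ 0.49960198 -0.18410953  0.15367019] 0.001764326493388143 24.459396600723267 [ 3.38222244 -4.73906953 -3.60440016]
the job is handed in; nothing more can be done
None
```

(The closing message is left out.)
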